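# Set the polarizer ring to the red dot and take the reading

### The arm

A 6-joint arm with a two-finger parallel gripper is mounted at the origin on a cart in front of the work surface, level with it; the furniture and walls round the work are solid. World frame = base frame: x ahead of the robot, y to its left, z up, the work surface at z = 0. Lengths are in m, angles in rad, forces in N, time in s.
With the tool pointing down it reaches from about 0.325 to 0.775 m from the base axis. Payload 9.3 kg.
Tool frame: the origin (TCP) lies between the finger pads; the fingertips stand 17 mm ahead of it and the grasp point (between the pads) lies 2 mm behind it; z points along the fingers, y is the direction in which the jaws open and shut (so a half turn about z gives the same grasp; the last joint's range is limited). The gripper opens to 85 mm and grips with 20 to 120 N. Pads are 22 mm wide; open, the fingers measure 114 mm over their backs; the gripper's body (76 mm by 85 mm) begins 54 mm behind the grasp point. The pads swing forward as they close: fully open they stand 13 mm farther back than shut.
Start: joints at [-0.153, 0.259, 0.021, 1.334, 0, 1.418], TCP at [0.55, -0, 0.228] pointing down, gripper open.
Joint ranges: [-3.04, 3.04], [-0.91, 1.82], [-1.04, 1.36], [-1.92, 1.95], [-1.52, 1.45], [-3.14, 3.14]. Speed limits (rad/s): [2.22, 2.22, 2.79, 3.14, 3.14, 3.14].

### API

Orientations are given as a unit quaternion [w, x, y, z].
In Python, from station import manip gives the robot as it stands.
- The arm moves only by the tool send_rows, never from a script. Its argument "motion" is one flat list of numbers, 7 for each row, row after row: the turn, a rotation vector about the tool's x, y, z as a fraction of full scale, then the shift along the tool's x, y, z as a fraction of full scale, then the closure, from 0 (fully open) to 1 (shut). A call has 1 to 10 rows; each row is the pose to reach, as a shift and turn from the pose commanded when the call began, along the tool's axes at that moment; what a row does not reach only later rows make up. Full scale, the value 1, is 0.75 m for a shift and 45 degrees for a turn. A row lasts 1/8 s, in which the tool goes at most 62.5 mm and 10.7 degrees, less where a joint would pass 70% of its speed; a pose out of reach is approached as far as the arm can. A call with a number of a shift or a turn outside -1 to 1 is refused whole. A call with a gripper value outside its range is refused whole. The fingers move at their own pace and stop on an object; "squeeze" is the grip in N (left out, the last holds). Time passes only in rows, so rows that repeat a pose let the fingers close. It gives the time, the measured TCP pose, the force and the opening at its end, in the units of the state.
- manip.read_state(): the state, without advancing time (a new reading comes with each control period).
- manip.capture(name): name is "scene" or "side" or "wrist"; returns the picture (384x512x3 uint8, red, green, blue); there is no depth.
- manip.camera_info(name): a dict with "camera_matrix" (3x3 intrinsics, pixels), "eye" and "rotation" of the camera in the world. Camera axes: x right, y down, z forward; pixel columns grow to the right and rows downward; lengths in m; the calibration is good to about 2 mm. A picture is of the moment at which its call begins: read the wrist's pose just before it. camera_info takes no time and is no camera call; for the wrist camera it gives the pose at the moment of the call.
- manip.job_done(): hands the job in, once; it reports no verdict.
The state is a dict: "clock": time; "joint_pos": joint angles; "dq": joint speeds; "joint_efforts": joint torques, N m; "ee_pos": TCP position; "eef_rot": TCP orientation; "force": force on the tool from outside, world axes, zero at the start; "wrist_torque": the same for the moment, N m; "finger_gap": opening from 0.0 (shut) to 1.0 (fully open).
Only numpy, scipy, OpenCV 4.12 (cv2) and the standard library are available. Lean on these libraries where they do the work, as an engineer would, in place of code of your own. Each camera call takes 0.05 s, during which the arm holds its last target.

### The job

Push the orange post of the polarizer's lever round its arc, gently and without gripping it, until the lever's black pointer points at the middle of the red dot on the scale (not the blue one). Then, with the ring left there, press the green button fully down to take the reading and let it come up again. Do not disturb the timer or the two dropper bottles standing round the stage.

Things in the scene. Friction and masses are not known exactly. Their poses are not given: they have to be found in the camera images.
- ring_axis (a point): Point on the vertical turning axis of the polarizer ring, at the height of the ring's upper face (36 mm above the worktop). The stage is fixed to the worktop: a grey plate 205 x 250 mm with a white upper face 20 mm above the worktop; in this point's axes the plate spans x -130 to +75 mm and y -125 to +125 mm, z is up, and the scale and lever lie on the -x side. The dark ring on it has 54 mm radius.
- ring (a joint): Angle of the ring in rad. 0: the lever lies along the stage's -x direction; positive is counter-clockwise seen from above; stops at -1.0 and +1.0. It turns with dry friction (about 1.5 N at the post), has no spring and stays where it is left.
- lever_post (a point): Centre of the top of the orange upright post on the lever, 68 mm from the ring's axis. The post is round, 12 mm thick, and its top is 75 mm above the worktop; the flat lever arm it stands on is 10 mm wide with its upper face 36 mm above the worktop. The post can be pushed from either side by fingers that reach down beside it. The axes turn with the ring: -x points from the ring's axis out along the lever, y is across it.
- pointer_tip (a point): Tip of the thin black pointer at the outer end of the lever, 84 mm from the ring's axis, 30 mm above the worktop. The axes turn with the ring: -x points out along the pointer, y is across it. The setting is right when the line from the ring's axis through this tip runs through the middle of the red dot.
- dot_red_mid (a point): Middle of the red dot: a flat sticker of 14 mm diameter and 1.5 mm thickness on the white scale, 90 to 116 mm from the ring's axis, just beyond the reach of the pointer; to the left or right of the lever. Upper face 21.5 mm above the worktop.
- dot_blue_mid (a point): Middle of the blue dot: a like sticker on the other side of the scale, for another setting; not wanted now.
- read_button (a joint): Travel of the green push button in m: 0 up, 0.006 fully down. A spring brings it up again; about 4 N takes it fully down.
- read_button_top (a point): Centre of the top of the green button, 26 mm in diameter, pressed straight down; it stands in a round black housing on the right-hand rear corner of the stage (46 mm in +x and 96 mm in -y from the ring's axis, in the stage's axes). The top is 42 mm above the worktop when up, and this point moves with the button.
- lab_timer_mid (a point): Middle of a small cream timer standing upright, 32 x 66 x 62 mm (62 mm high); loose, left of the stage. Leave it alone.
- dropper_mid (a point): Middle of a dropper bottle with a white top, 25 mm thick, 67 mm high; loose, in front of the stage on the left. Leave it alone.
- dropper_blue_mid (a point): Middle of a like dropper bottle with a blue top; loose, in front of the stage on the right. Leave it alone.

How it is judged:
On the way, in this order (a step that is already met when the one before it is completed fails the run):
1. the pointer points at the red dot (within 5 mm across the pointer) and the ring is at rest (y of dot_red_mid in the frame of pointer_tip between -0.005 and 0.005 m and velocity of joint ring between -0.03 and 0.03 rad/s), for 0.3 s.
2. the green button is pressed down (value of joint read_button above 0.0042 m), for 0.05 s.
At the end, for the whole second after the job is handed in: The line of the pointer passes within 5 mm of the middle of the red dot, the ring is at rest, and the green button, having been pressed after the setting, is up again (all of step 1 and value of joint read_button below 0.0015 m); the robot touches nothing.
It fails at once if the button is pressed while the pointer is off the red dot (value of joint read_button above 0.003 m and (y of dot_red_mid in the frame of pointer_tip above 0.008 m or y of dot_red_mid in the frame of pointer_tip below -0.008 m)).
It fails at once if the lever is gripped or shoved hard (more than 15 N between fingers and ring) (contact force between the fingers and ring above 15 N).
It fails at once if the timer is moved by more than 12 mm or lifted (distance of lab_timer_mid from where it was at the start of the episode above 0.012 m).
It fails at once if the white-topped dropper bottle is moved by more than 12 mm or lifted (distance of dropper_mid from where it was at the start of the episode above 0.012 m).
It fails at once if the blue-topped dropper bottle is moved by more than 12 mm or lifted (distance of dropper_blue_mid from where it was at the start of the episode above 0.012 m).
It also fails if it takes over 45 s, if anything falls off the work surface, if the arm or the gripper's body presses on something with over 40 N, if the wrist force passes 120 N, or if a joint passes its speed limit or range.

## Working session

There is one attempt and no reset: what is moved stays moved. The work goes in short steps, Python scripts to look and compute and a tool call to move; the robot and the scene stay as the last step left them, time stands still between calls to the robot, and variables do not carry over. Pictures are saved under pics/ and viewed, and the job is handed in when it is done.

Besides the shell and the picture viewer there is one more tool, called after ">>>" as name(argument=value, ...) on one line, values as JSON. send_rows: Moves the arm, as the interface text tells. Its arguments: {"type":"object","properties":{"motion":{"type":"array","items":{"type":"number"}},"squeeze":{"type":"number"}},"required":["motion"]}

```bash
mkdir -p pics; ls; python3 - <<'E'
from station import manip
import cv2
print(manip.read_state())
for n in ["scene","side","wrist"]:
    i=manip.camera_info(n); print(n,i)
    cv2.imwrite(f"pics/{n}0.png",manip.capture(n)[:,:,::-1])
E
```

```text
pics
{'clock': 0.0, 'joint_pos': array([-1.52592959e-01,  2.59205640e-01,  2.07534731e-02,  1.33369452e+00,
        4.71928629e-06,  1.41817961e+00]), 'dq': array([-0.0028656 , -0.00072539, -0.00047874, -0.00063308, -0.00075318,
       -0.00047198]), 'joint_efforts': array([-2.65873996e-04, -5.55637658e+01,  3.44536042e+01,  1.31759423e-02,
       -2.94380488e-04,  4.47349430e-05]), 'ee_pos': array([5.49715020e-01, 4.44316687e-05, 2.27255601e-01]), 'eef_rot': array([-5.45848343e-04,  7.07098221e-01,  7.07115019e-01, -3.97399909e-04]), 'force': array([ 0.1061056 ,  0.46994653, -0.18161789]), 'wrist_torque': array([-0.03174863,  0.02193542, -0.0548118 ]), 'finger_gap': 0.9998691915572426}
scene {'camera_matrix': array([[353.14259044,   0.        , 248.98379258],
       [  0.        , 353.14259044, 192.58168873],
       [  0.        ,   0.        ,   1.        ]]), 'eye': array([0.05194208, 0.89177053, 0.53118339]), 'rotation': array([ 0.18353158, -0.32564608,  0.81792634, -0.43734116])}
side {'camera_matrix': array([[390.51648534,   0.        , 251.78154793],
       [  0.        , 390.51648534, 192.69758688],
       [  0.        ,   0.        ,   1.        ]]), 'eye': array([0.34271771, 1.11774196, 0.43369824]), 'rotation': array([ 0.07730987, -0.09688055,  0.83893516, -0.52992938])}
wrist {'camera_matrix': array([[311.18721049,   0.        , 254.13319882],
       [  0.        , 311.18721049, 192.65227812],
       [  0.        ,   0.        ,   1.        ]]), 'eye': array([0.54973645, 0.06849895, 0.37378695]), 'rotation': array([ 1.37291130e-01,  9.90530415e-01,  1.36975458e-04, -7.89894522e-04])}
```

View pics/scene0.png

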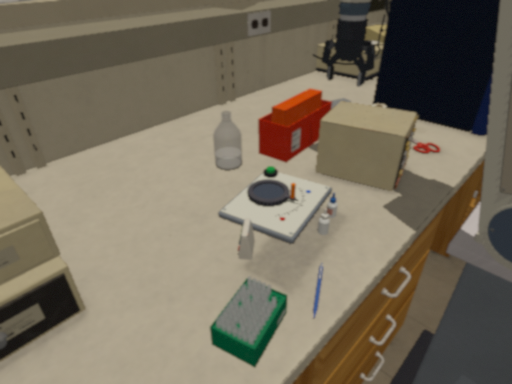

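View pics/side0.png

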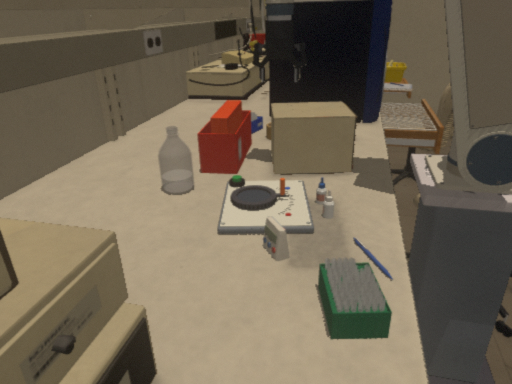

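View pics/wrist0.png

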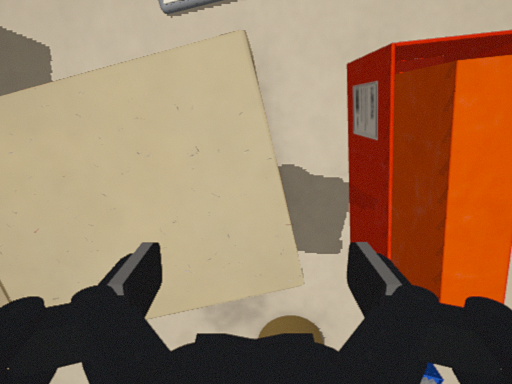

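The wrist camera looks past the stage: it shows only the cream box and the red box. In the scene view the stage is around (278,205), the orange post about (293,190), the green button (271,171). I'll make a rough estimate of the positions from the two fixed views.

```bash
cat > h.py <<'E'
from station import manip
import numpy as np, cv2
from scipy.spatial.transform import Rotation as R
def q(w): return R.from_quat([w[1],w[2],w[3],w[0]])
def ray(info,uv):
    K=info["camera_matrix"]; d=np.linalg.inv(K)@[uv[0],uv[1],1.]
    d=q(info["rotation"]).apply(d); return np.array(info["eye"]),d/np.linalg.norm(d)
def atz(info,uv,z):
    e,d=ray(info,uv); return e+d*(z-e[2])/d[2]
def tri(rs):
    A=0;b=0
    for e,d in rs:
        P=np.eye(3)-np.outer(d,d);A=A+P;b=b+P@e
    p=np.linalg.solve(A,b); return p,[np.linalg.norm((np.eye(3)-np.outer(d,d))@(p-e)) for e,d in rs]
def proj(info,p):
    c=q(info["rotation"]).inv().apply(np.array(p)-info["eye"]); k=info["camera_matrix"]@c; return k[:2]/k[2]
def crop(img,x0,x1,y0,y1,s,name):
    cv2.imwrite(name,cv2.resize(img[y0:y1,x0:x1],None,fx=s,fy=s,interpolation=cv2.INTER_CUBIC))
E
python3 - <<'E'
from h import *
crop(cv2.imread("pics/scene0.png"),205,345,155,265,5,"pics/sc0c.png")
crop(cv2.imread("pics/side0.png"),205,345,165,265,5,"pics/si0c.png")
E
```

```text
(no output)
```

View pics/sc0c.png

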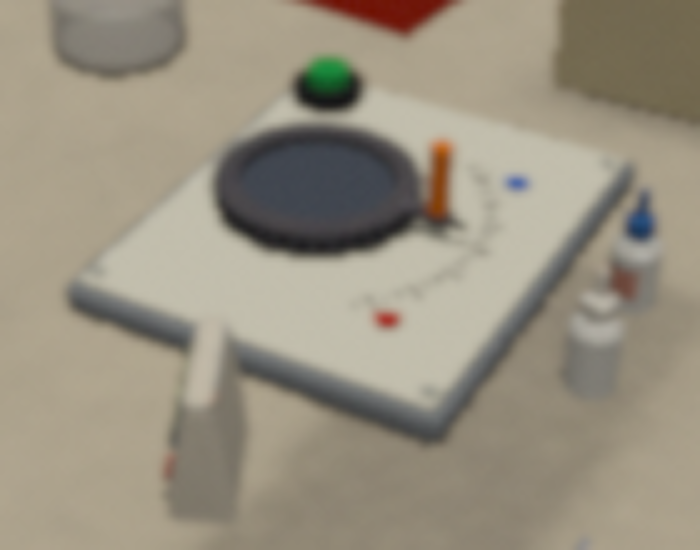

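View pics/si0c.png

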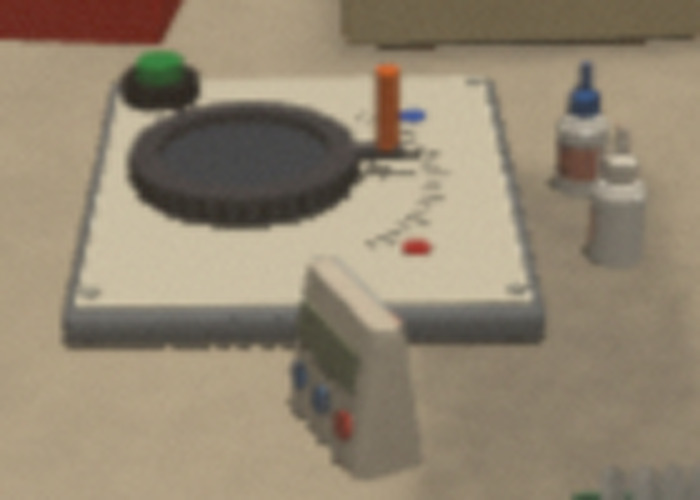

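Crops show the red dot at scene (282.4,218.8) / side (288.4,214.4), on the timer's side. The post is on the other side of it, with blue further away.

```bash
python3 - <<'E'
from h import *
sc=manip.camera_info("scene");si=manip.camera_info("side")
pts={"red":((387,319),(417,247),.0215),"blue":((516,183),(412,116),.0215),"btn":((328,66),(160,60),.042),"post":((441,148),(388,71),.075),
"cornerL":((72,285),(70,312),.02),"cornerR":((430,412),(540,310),.02),"cornBR":((628,165),(492,80),.02),
"dropW":((597,388),(615,255),.01),"dropB":((637,300),(580,185),.01),"timer":((210,515),(385,465),0)}
for k,(a,b,z) in pts.items():
    a=(a[0]/5+205,a[1]/5+155-0.0);b=(b[0]/5+205,b[1]/5+165)
    p,r=tri([ray(sc,a),ray(si,b)]); print(k,p.round(3),np.round(r,4)[0],atz(sc,a,z).round(3),atz(si,b,z).round(3))
E
```

```text
red [0.46  0.365 0.02 ] 0.0008 [0.458 0.367 0.021] [0.461 0.366 0.022]
blue [0.485 0.228 0.02 ] 0.0009 [0.483 0.231 0.021] [0.485 0.23  0.022]
btn [0.617 0.227 0.04 ] 0.0009 [0.614 0.231 0.042] [0.617 0.23  0.042]
post [0.486 0.296 0.073] 0.0011 [0.483 0.3   0.075] [0.486 0.298 0.075]
cornerL [0.595 0.444 0.016] 0.0013 [0.589 0.449 0.02 ] [0.594 0.448 0.02 ]
cornerR [0.403 0.405 0.019] 0.0008 [0.403 0.405 0.02 ] [0.402 0.408 0.02 ]
cornBR [0.452 0.172 0.019] 0.0005 [0.451 0.175 0.02 ] [0.452 0.174 0.02 ]
dropW [ 0.376  0.312 -0.005] 0.0023 [0.365 0.33  0.01 ] [0.376 0.335 0.01 ]
dropB [ 0.399  0.242 -0.004] 0.0014 [0.388 0.261 0.01 ] [0.398 0.268 0.01 ]
timer [ 0.451  0.496 -0.006] 0.0018 [0.444 0.502 0.   ] [0.45  0.502 0.   ]
```

Stage yaw is about +0.2 rad, the axis near (0.552,0.313), and the ring must turn about -0.73 rad. I'll move the wrist camera over the stage, closing the fingers on the way.

>>> send_rows(motion=[0,0,0,0.08,-0.01,0,1,0,0,0,0.16,-0.02,0,1,0,0,0,0.24,-0.03,0,1,0,0,0,0.32,-0.04,0,1,0,0,0,0.4,-0.04,0,1,0,0,0,0.44,-0.04,0,1,0,0,0,0.44,-0.04,0,1,0,0,0,0.44,-0.04,0,1], squeeze=20)

```text
clock: 1.15
ee_pos: [0.5199, 0.3295, 0.2275]
eef_rot: [-0.0, 0.707, 0.707, -0.0]
force: [-0.3, -0.3, -0.6]
finger_gap: -0.001
```

```bash
cat > snap.py <<'E'
from h import *
import sys,json
n=sys.argv[1]
s=manip.read_state(); print(s["clock"],s["ee_pos"].round(4),s["eef_rot"].round(4),s["force"].round(2),s["finger_gap"],s["joint_pos"].round(2))
i=manip.camera_info("wrist"); img=manip.capture("wrist")[:,:,::-1]
cv2.imwrite(f"pics/{n}.png",img)
json.dump({k:np.array(v).tolist() for k,v in i.items()},open(f"pics/{n}.json","w"))
E
python3 snap.py w1
```

```text
1.15 [0.5199 0.3295 0.2275] [-0.000e+00  7.071e-01  7.071e-01 -4.000e-04] [-0.27 -0.25 -0.57] -0.0005058827855855527 [ 0.43  0.37  0.19  1.39 -0.    2.  ]
```

View pics/w1.png

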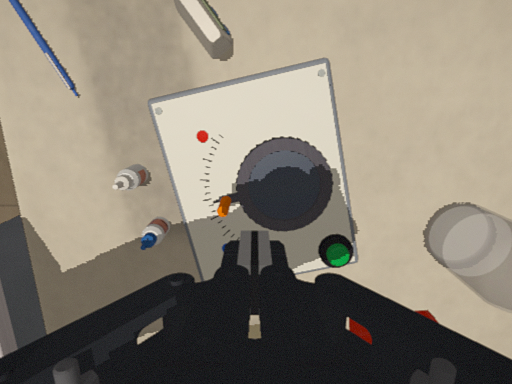

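The wrist view shows everything: red dot (202,136), post around (223,206), ring centre around (284,184), button (338,252). Enlarging.

```bash
python3 - <<'E'
from h import *
im=cv2.imread("pics/w1.png")
crop(im,180,340,115,235,5,"pics/w1a.png")
crop(im,300,380,215,275,10,"pics/w1b.png")
E
```

```text
(no output)
```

View pics/w1a.png

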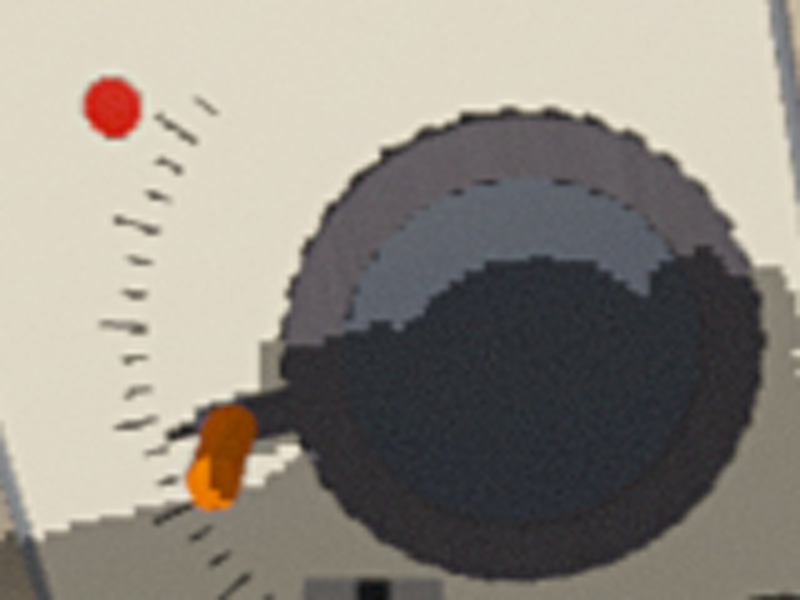

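View pics/w1b.png

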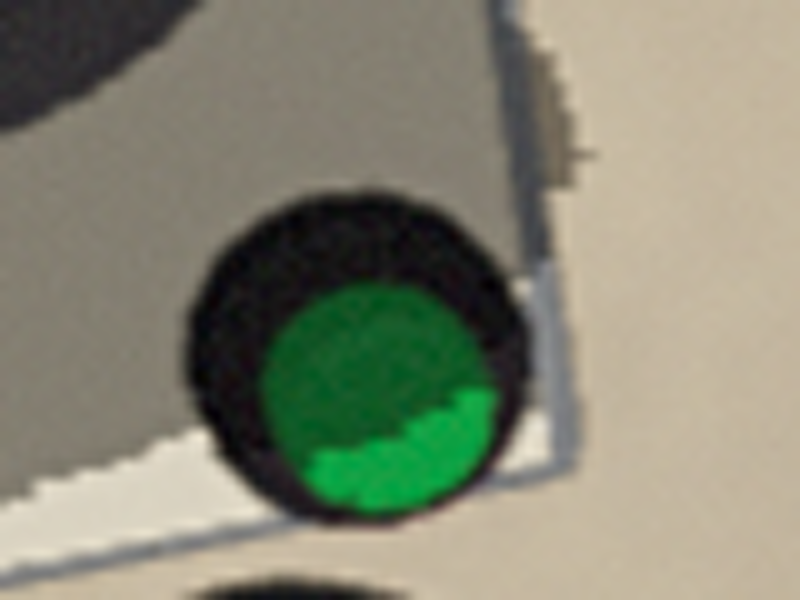

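```bash
python3 - <<'E'
from h import *
import json
i=json.load(open("pics/w1.json")); i={k:np.array(v) for k,v in i.items()}
P={}
for k,uv,z in [("red",(202.4,136.4),.0215),("ring",(284.8,183.6),.036),("ringbase",(284.8,183.6),.03),("btn",(337.9,254.7),.042),("post",(222.4,211.4),.075),("tip",(214,202),.03),
 ("cFL",(150.5,100),.02),("cBL",(327,59.5),.02),("cBR",(357,262),.02)]:
    P[k]=atz(i,uv,z);print(k,P[k].round(4))
sc=manip.camera_info("scene");si=manip.camera_info("side")
for k,a,b,uv in [("red",(387,319),(417,247),(202.4,136.4)),("btn",(328,66),(160,60),(337.9,254.7)),("post",(441,148),(388,71),(222.4,211.4))]:
    print(k,tri([ray(sc,(a[0]/5+205,a[1]/5+155)),ray(si,(b[0]/5+205,b[1]/5+165)),ray(i,uv)]))
y=P["cFL"]-P["cBL"]; yaw=np.arctan2(-y[1],-y[0]); print("yaw",yaw)
C,S=np.cos(yaw),np.sin(yaw)
ax=P["btn"][:2]-np.array([C*.046+S*.096,S*.046-C*.096]);print("axis from btn",ax)
M=P["cFL"][:2]-np.array([C*-.13-S*.125,S*-.13+C*.125]);print("axis from cFL",M)
M=P["cBL"][:2]-np.array([C*.075-S*.125,S*.075+C*.125]);print("axis from cBL",M)
for k in("post","tip","red"):
    d=-(P[k][:2]-P["ring"][:2]); print(k,np.hypot(*d),np.arctan2(d[1],d[0]))
E
```

```text
red [0.4615 0.3636 0.0215]
ring [0.5538 0.3128 0.036 ]
ringbase [0.5544 0.3113 0.03  ]
btn [0.6179 0.2282 0.042 ]
post [0.4873 0.2935 0.075 ]
tip [0.4729 0.2893 0.03  ]
cFL [0.4064 0.4027 0.02  ]
cBL [0.5962 0.4436 0.02  ]
cBR [0.6492 0.2068 0.02  ]
red (array([0.46098912, 0.36354231, 0.01916363]), [np.float64(0.0009353290258154611), np.float64(0.0008227240429194598), np.float64(0.00021184297894880953)])
btn (array([0.61795564, 0.22682134, 0.03970984]), [np.float64(0.0010331673024086272), np.float64(0.0008495396734487349), np.float64(0.0006390014613310798)])
post (array([0.48693814, 0.29281674, 0.07153796]), [np.float64(0.0015188598251270379), np.float64(0.0011148646819999905), np.float64(0.0005226524338863442)])
yaw 0.21241724387014368
axis from btn [0.55268053 0.31234709]
axis from cFL [0.55983039 0.30790009]
axis from cBL [0.54927473 0.30562354]
post 0.06927665087178776 0.2824007823915501
tip 0.08420061414644034 0.2831888759909023
red 0.10535971068007272 -0.5032167520631531
```

Post angle ≈0.28 and red ≈-0.503 in world, so the turn is ≈-0.785 rad. Before descending I'll check the height and extent of the cream and red boxes for arm clearance.

```bash
python3 - <<'E'
from h import *
a=cv2.imread("pics/scene0.png")[80:200,250:430]
b=cv2.imread("pics/side0.png")[80:200,190:370]
cv2.imwrite("pics/boxes.png",np.hstack([cv2.resize(x,(400,267),interpolation=cv2.INTER_CUBIC) for x in (a,b)]))
E
```

```text
(no output)
```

View pics/boxes.png

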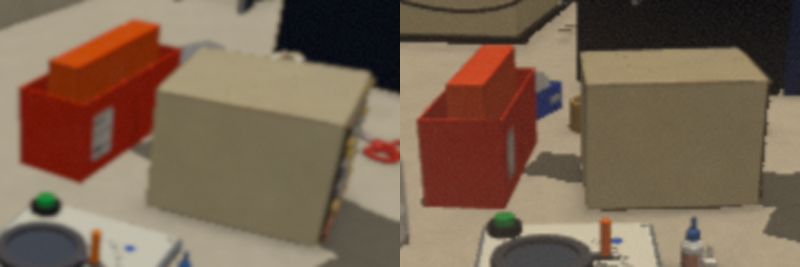

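```bash
python3 - <<'E'
from h import *
sc=manip.camera_info("scene");si=manip.camera_info("side")
f=.45
for k,a,b in [("creamTL",(162,88),(583,82)),("creamTR",(330,125),(764,80)),("redTL",(22,90),(421,118)),("redTR",(82,112),(507,121)),("orange near L",(50,60),(448,82)),("orange nearR",(85,70),(500,84))]:
    p,r=tri([ray(sc,(250+a[0]*f,80+a[1]*f)),ray(si,(190+(b[0]-400)*f,80+b[1]*f))]);print(k,p.round(3),r[0].round(4))
s=manip.read_state()
E
```

```text
creamTL [0.551 0.088 0.163] 0.0028
creamTR [0.338 0.089 0.175] 0.0004
redTL [0.752 0.126 0.119] 0.0034
redTR [0.635 0.139 0.124] 0.0036
orange near L [0.722 0.102 0.161] 0.0019
orange nearR [0.65  0.116 0.166] 0.0
```

The boxes (tops ≈0.17, y ≤0.14) leave room. Moving beside the post at (0.489, 0.256), then down to TCP z ≈0.065.

>>> send_rows(motion=[0,0,0,-0.05,-0.02,0,1,0,0,0,-0.098,-0.041,0,1,0,0,0,-0.098,-0.041,0.03,1,0,0,0,-0.098,-0.041,0.08,1,0,0,0,-0.098,-0.041,0.13,1,0,0,0,-0.098,-0.041,0.17,1,0,0,0,-0.098,-0.041,0.2,1,0,0,0,-0.098,-0.041,0.216,1,0,0,0,-0.098,-0.041,0.216,1])

```text
clock: 2.33
ee_pos: [0.4892, 0.2557, 0.0657]
eef_rot: [-0.0, 0.707, 0.707, -0.0]
force: [0.4, 0.2, 0.6]
finger_gap: -0.004
```

```bash
python3 snap.py w2
```

```text
2.325 [0.4892 0.2557 0.0657] [-2.000e-04  7.075e-01  7.067e-01 -4.000e-04] [0.41 0.22 0.63] -0.00445626353178652 [ 0.33  0.36 -0.27  0.95 -0.    1.9 ]
```

View pics/w2.png

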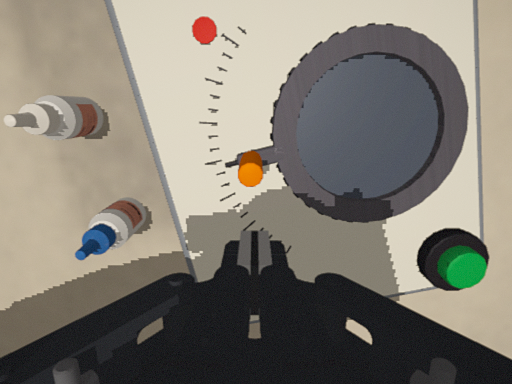

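Fingers stand beside the post: post top (250,174), finger tips (254,240), red dot (204,30). Pushing gently in +y, partway first.

>>> send_rows(motion=[0,0,0,0.01,0,0,1,0,0,0,0.018,0,0,1,0,0,0,0.022,0,0,1,0,0,0,0.026,0,0,1,0,0,0,0.03,0,0,1,0,0,0,0.034,0,0,1,0,0,0,0.038,0,0,1,0,0,0,0.042,0,0,1,0,0,0,0.046,0,0,1,0,0,0,0.05,0,0,1])

```text
clock: 3.62
ee_pos: [0.4892, 0.2942, 0.0659]
eef_rot: [-0.0, 0.707, 0.707, -0.0]
force: [-1.0, -2.4, 0.7]
finger_gap: 0.001
```

```bash
python3 snap.py w3
```

```text
3.625 [0.4892 0.2942 0.0659] [-0.      0.7071  0.7071 -0.    ] [-0.99 -2.36  0.69] 0.0006441641779200254 [ 0.39  0.39 -0.22  0.96  0.    1.97]
```

View pics/w3.png

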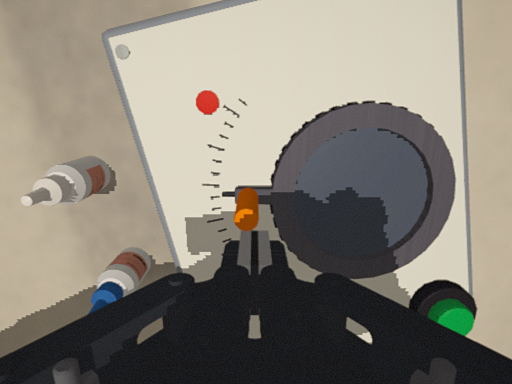

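The post has turned with the fingers touching it: post top (246,217), pointer tip (222,194), red dot (207,102). Measuring how far is left.

```bash
python3 - <<'E'
from h import *
im=cv2.imread("pics/w3.png")
crop(im,190,350,80,200,5,"pics/w3a.png")
crop(im,200,480,90,290,2.8,"pics/w3b.png")
E
```

```text
(no output)
```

View pics/w3a.png

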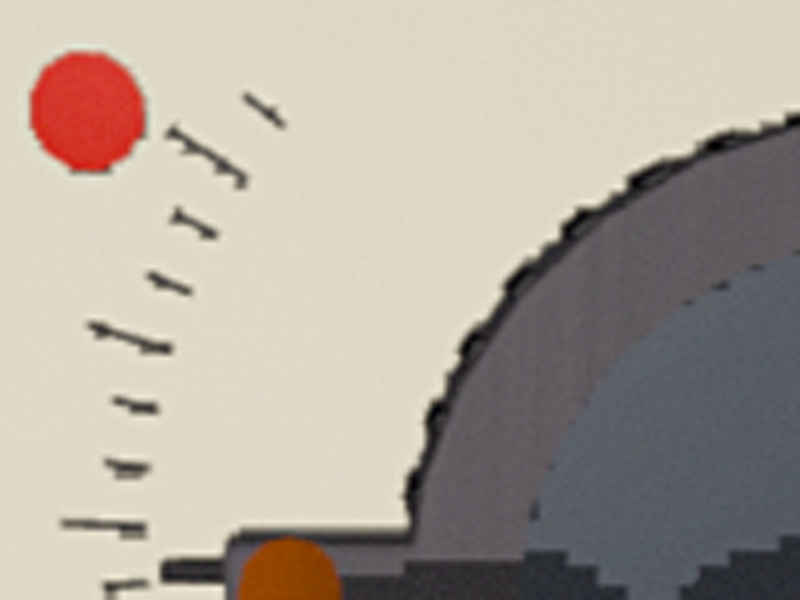

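View pics/w3b.png

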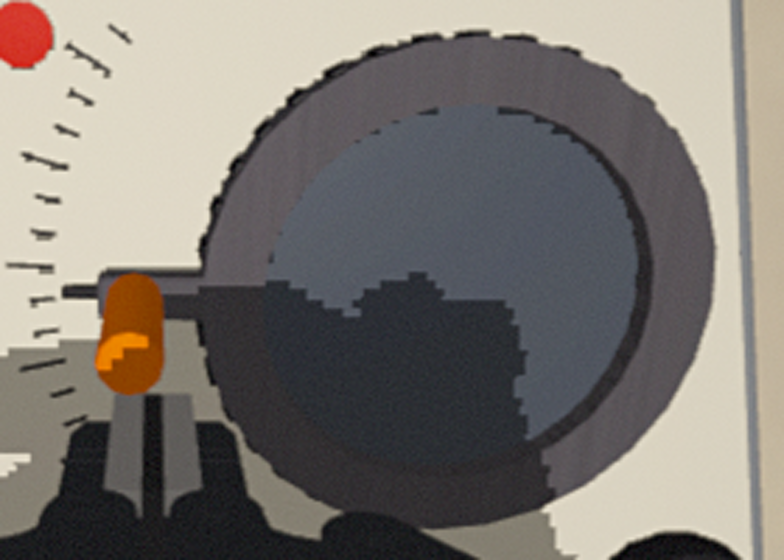

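```bash
python3 - <<'E'
from h import *
import json
from scipy.optimize import least_squares
i={k:np.array(v) for k,v in json.load(open("pics/w3.json")).items()}
pts=[(714,250),(680,125),(600,60),(470,37),(375,60),(275,130),(218,230),(205,330),(240,430),(320,495),(440,527),(550,500),(660,400)]
X=np.array([atz(i,(x/2.8+200,y/2.8+90),.036)[:2] for x,y in pts])
r=least_squares(lambda p:np.hypot(*(X-p[:2]).T)-p[2],[.55,.31,.054]);print(r.x,r.fun.round(4))
ax=r.x[:2]
for k,uv,z in [("red",(207.6,102.2),.0215),("tip",(222.6,194.2),.03),("post",(246.1,220.4),.075)]:
    p=atz(i,uv,z);d=ax-p[:2];print(k,p.round(4),np.hypot(*d).round(4),np.arctan2(d[1],d[0]).round(4))
E
```

```text
[0.55352721 0.31029185 0.05348548] [-0.0001  0.0012  0.0006 -0.0003 -0.0004 -0.0003 -0.0005  0.0001  0.0007
 -0.0003  0.0007  0.0002 -0.0017]
red [0.4616 0.3641 0.0215] 0.1065 -0.5293
tip [0.4698 0.3101 0.03  ] 0.0838 0.0017
post [0.4852 0.3103 0.075 ] 0.0683 -0.0
```

Two views agree on the target: about -0.50 to -0.53 rad, with the lever now at 0.00. About 34 mm of push is left; I'll do 30 mm, drifting slightly in +x with the arc.

>>> send_rows(motion=[0,0,0,0.004,0,0,1,0,0,0,0.008,0,0,1,0,0,0,0.012,0.001,0,1,0,0,0,0.016,0.002,0,1,0,0,0,0.02,0.003,0,1,0,0,0,0.025,0.004,0,1,0,0,0,0.03,0.005,0,1,0,0,0,0.034,0.006,0,1,0,0,0,0.038,0.006,0,1,0,0,0,0.038,0.006,0,1])

```text
clock: 4.92
ee_pos: [0.494, 0.3228, 0.0659]
eef_rot: [0.0, 0.707, 0.707, 0.0]
force: [1.4, -1.0, -0.3]
finger_gap: 0.002
```

```bash
python3 snap.py w4; python3 - <<'E'
from h import *
crop(cv2.imread("pics/w4.png"),190,350,120,240,5,"pics/w4a.png")
E
```

```text
4.925 [0.494  0.3228 0.0659] [0.000e+00 7.071e-01 7.071e-01 2.000e-04] [ 1.39 -0.95 -0.32] 0.002174013972904578 [ 0.44  0.42 -0.17  0.98  0.    2.01]
```

View pics/w4.png

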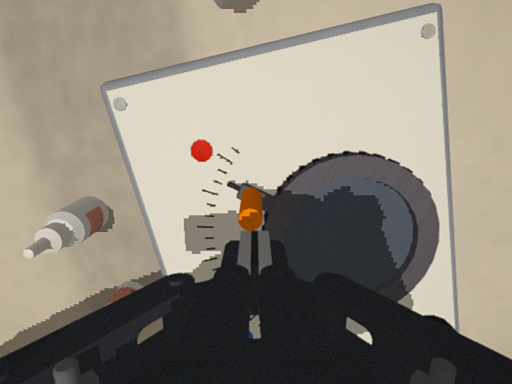

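View pics/w4a.png

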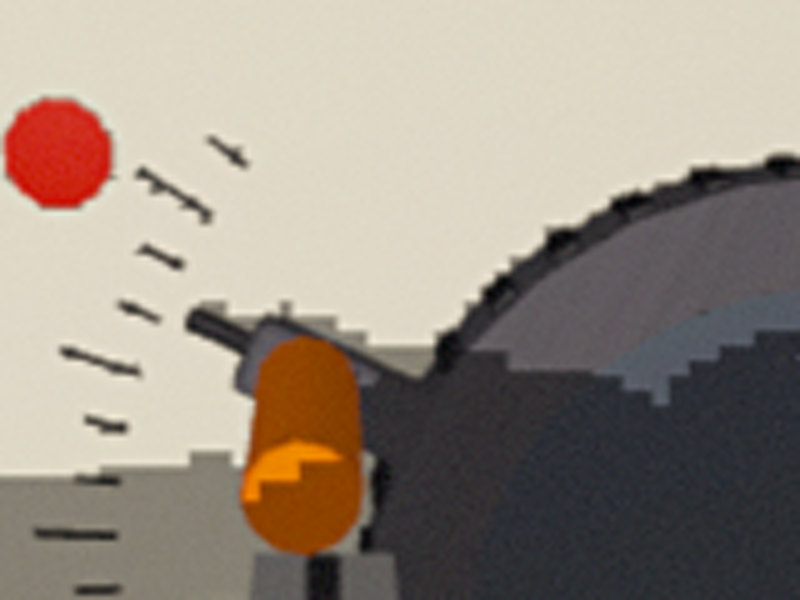

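```bash
cat > m.py <<'E'
from h import *
import json,sys
def meas(n,ax,items):
    i={k:np.array(v) for k,v in json.load(open(f"pics/{n}.json")).items()}
    for k,uv,z in items:
        p=atz(i,uv,z);d=ax-p[:2];print(k,p.round(4),np.hypot(*d).round(4),np.arctan2(d[1],d[0]).round(4))
E
python3 -c "
from m import *
for ax in([.5535,.3103],[.553,.3115]): meas('w4',np.array(ax),[('red',(201.6,150.4),.0215),('tip',(228.2,183.4),.03),('post',(250.4,219),.075)])"
```

```text
red [0.4615 0.3642 0.0215] 0.1067 -0.5301
tip [0.4781 0.3455 0.03  ] 0.0832 -0.4365
post [0.492  0.3395 0.075 ] 0.0681 -0.4436
red [0.4615 0.3642 0.0215] 0.1056 -0.5227
tip [0.4781 0.3455 0.03  ] 0.0823 -0.4258
post [0.492  0.3395 0.075 ] 0.0672 -0.4306
```

0.09 rad left (lever -0.44, red -0.53), about 5.5 mm.

>>> send_rows(motion=[0,0,0,0.003,0.001,0,1,0,0,0,0.005,0.002,0,1,0,0,0,0.007,0.003,0,1,0,0,0,0.007,0.003,0,1,0,0,0,0.007,0.003,0,1])

```text
clock: 5.6
ee_pos: [0.496, 0.3279, 0.0659]
eef_rot: [-0.0, 0.707, 0.707, 0.0]
force: [0.5, -0.9, 0.1]
finger_gap: -0.005
```

>>> send_rows(motion=[0,0,0,-0.01,0,0,1,0,0,0,-0.03,0,0,1,0,0,0,-0.04,0,0,1,0,0,0,-0.04,0,-0.05,1,0,0,0,-0.04,0,-0.1,1,0,0,0,-0.04,0,-0.16,1,0,0,0,-0.04,0,-0.16,1])

```text
clock: 6.48
ee_pos: [0.4975, 0.2979, 0.1895]
eef_rot: [0.001, 0.707, 0.707, 0.003]
force: [-0.5, -0.0, -0.3]
finger_gap: 0.001
```

```bash
python3 snap.py w5; python3 - <<'E'
from h import *
crop(cv2.imread("pics/w5.png"),160,360,60,210,4,"pics/w5a.png")
E
```

```text
6.475 [0.4975 0.2979 0.1895] [0.0012 0.7073 0.7069 0.003 ] [-0.5  -0.05 -0.28] 0.001117954195238091 [0.39 0.32 0.01 1.25 0.   1.97]
```

View pics/w5.png

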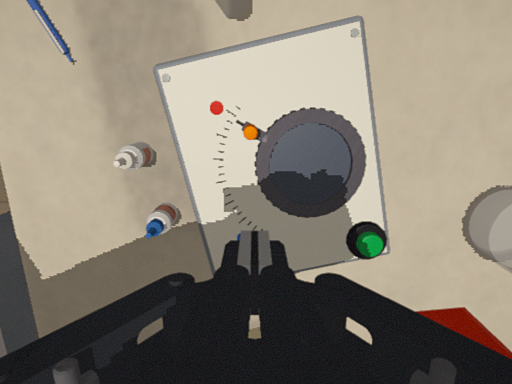

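View pics/w5a.png

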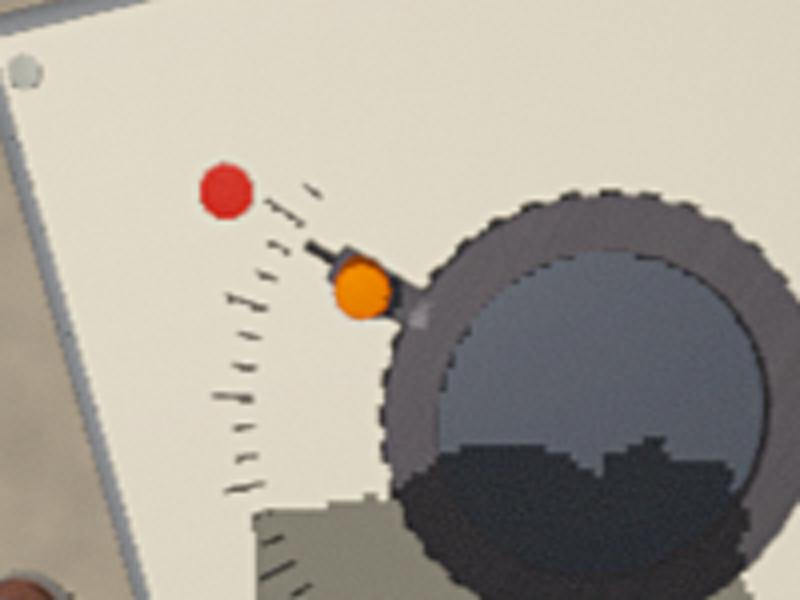

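The fingers are clear and the pointer aims at the red dot by eye. Measuring: red (216.5,107.8), tip (237.3,121), post (250.5,132.5).

```bash
python3 snap.py w6; python3 - <<'E'
from m import *
for ax in([.5535,.3103],[.553,.3115]): meas('w5',np.array(ax),[('red',(216.5,107.75),.0215),('tip',(237.25,121),.03),('post',(250.5,132.5),.075),('btn',(370.5,245),.042)])
im=cv2.imread("pics/w6.png")
crop(im,195,275,90,150,10,"pics/w6a.png"); crop(im,240,400,100,220,5,"pics/w6b.png"); crop(im,330,410,210,270,10,"pics/w6c.png")
E
```

```text
6.525 [0.4967 0.2975 0.1874] [6.000e-04 7.073e-01 7.069e-01 1.500e-03] [-0.73  0.11  0.21] 0.0013198558313230696 [0.39 0.32 0.01 1.25 0.   1.97]
red [0.4615 0.3639 0.0215] 0.1065 -0.5272
tip [0.4819 0.3516 0.03  ] 0.0826 -0.5238
post [0.4949 0.3445 0.075 ] 0.0678 -0.5277
btn [0.6182 0.2272 0.042 ] 0.1053 2.2321
red [0.4615 0.3639 0.0215] 0.1054 -0.5197
tip [0.4819 0.3516 0.03  ] 0.0816 -0.5142
post [0.4949 0.3445 0.075 ] 0.0668 -0.5159
btn [0.6182 0.2272 0.042 ] 0.1065 2.2289
```

View pics/w6a.png

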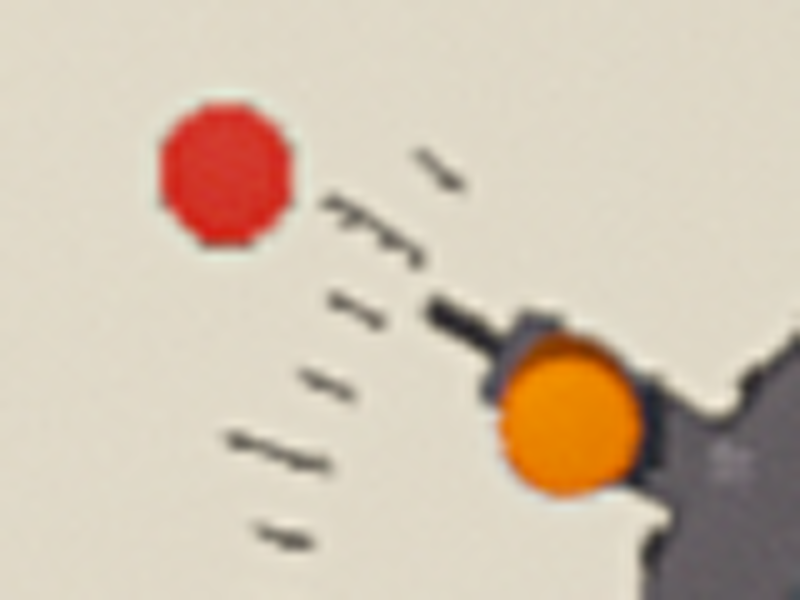

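View pics/w6b.png

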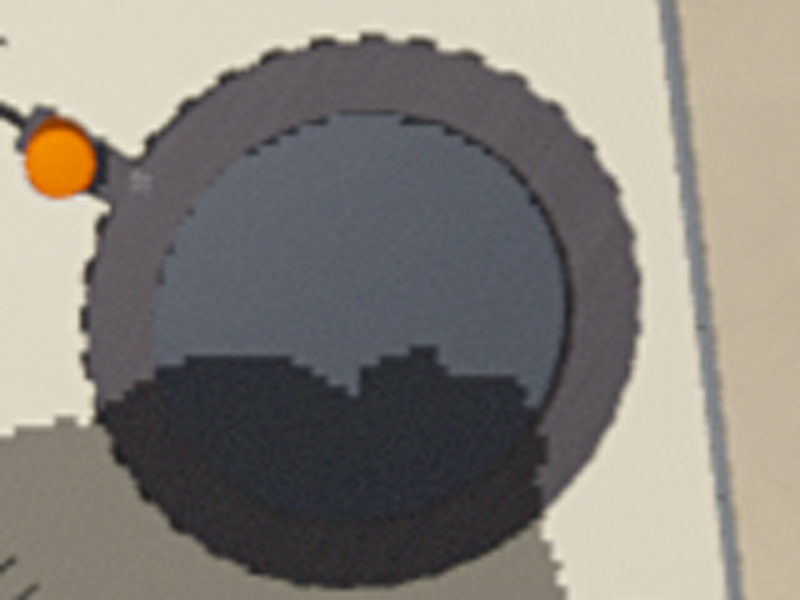

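View pics/w6c.png

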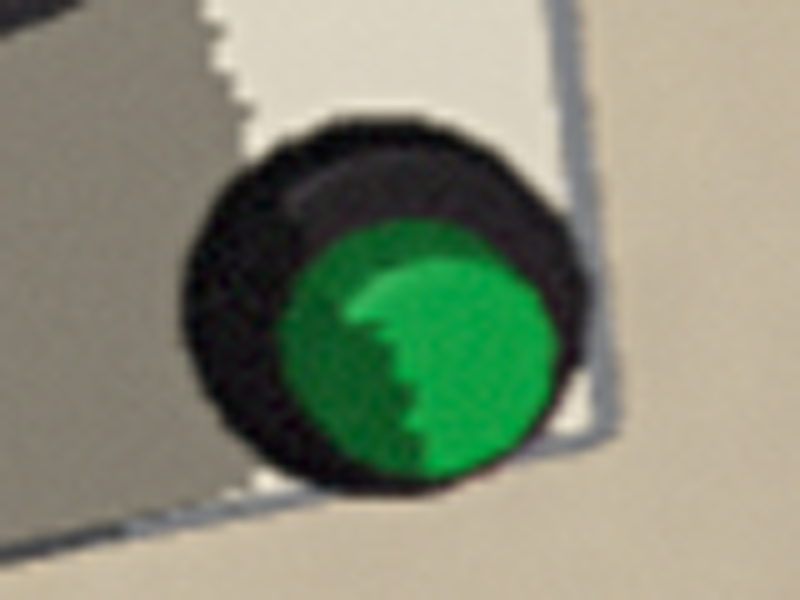

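Lever -0.524…-0.528 against red -0.527 (under 1 mm error). Now over to the button at (0.618, 0.2275) and down to a tip about 8 mm above it.

>>> send_rows(motion=[0,0,0,-0.03,0.05,0,1,0,0,0,-0.06,0.11,0,1,0,0,0,-0.093,0.161,0,1,0,0,0,-0.093,0.161,0.02,1,0,0,0,-0.093,0.161,0.06,1,0,0,0,-0.093,0.161,0.1,1,0,0,0,-0.093,0.161,0.14,1,0,0,0,-0.093,0.161,0.156,1,0,0,0,-0.093,0.161,0.156,1,0,0,0,-0.093,0.161,0.156,1])

```text
clock: 7.82
ee_pos: [0.6171, 0.2282, 0.0699]
eef_rot: [0.0, 0.707, 0.707, 0.001]
force: [0.0, -0.3, 0.5]
finger_gap: 0.006
```

```bash
python3 snap.py w7; python3 - <<'E'
from h import *
crop(cv2.imread("pics/w7.png"),200,320,190,280,6,"pics/w7a.png")
im=manip.capture("side")[:,:,::-1]; crop(im,190,340,100,210,5,"pics/s7.png")
E
```

```text
7.825 [0.6171 0.2282 0.0699] [3.000e-04 7.071e-01 7.072e-01 6.000e-04] [ 0.05 -0.3   0.46] 0.005739696803477518 [0.23 0.52 0.01 1.07 0.   1.8 ]
```

View pics/w7.png

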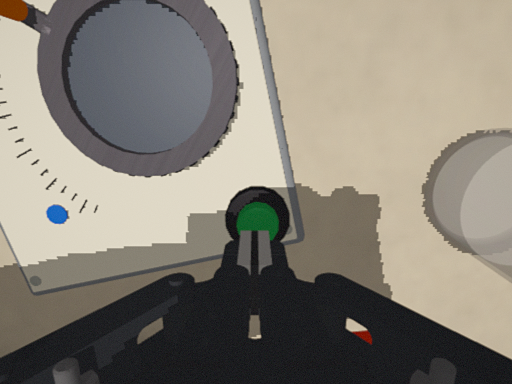

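View pics/s7.png

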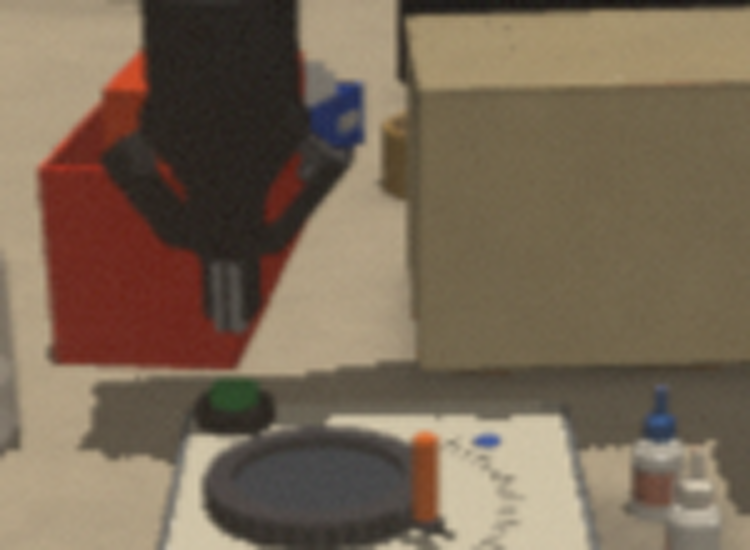

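```bash
python3 - <<'E'
from h import *
si=manip.camera_info("side")
for p in [(.617,.239,.053),(.618,.228,.042),(.617,.228,.0699)]:
    u=proj(si,p); print((u-[190,100])*5)
print(manip.read_state()["ee_pos"])
E
```

```text
[228.94184959 371.94993373]
[233.99940719 383.43000903]
[233.50894783 333.19378267]
[0.61725268 0.22816661 0.07007093]
```

In the side view the finger ends appear at about the TCP's height (row 332), not 17 mm below it (predicted row 372). So I'll descend in small steps and go by force and pictures.

>>> send_rows(motion=[0,0,0,0,0,0.004,1,0,0,0,0,0,0.008,1,0,0,0,0,0,0.01,1,0,0,0,0,0,0.01,1])

```text
clock: 8.43
ee_pos: [0.6166, 0.228, 0.0612]
eef_rot: [-0.0, 0.707, 0.707, -0.0]
force: [-0.2, -0.5, -0.8]
finger_gap: -0.0
```

```bash
python3 - <<'E'
from h import *
s=manip.read_state();print(s["ee_pos"],s["force"])
a=manip.capture("side")[:,:,::-1][130:200,205:275];b=manip.capture("scene")[:,:,::-1][120:190,235:305]
cv2.imwrite("pics/p8.png",np.hstack([cv2.resize(x,(400,400),interpolation=cv2.INTER_CUBIC) for x in (a,b)]))
E
```

```text
[0.61663973 0.22796657 0.06116202] [-0.1876844  -0.45911505 -0.78673406]
```

View pics/p8.png

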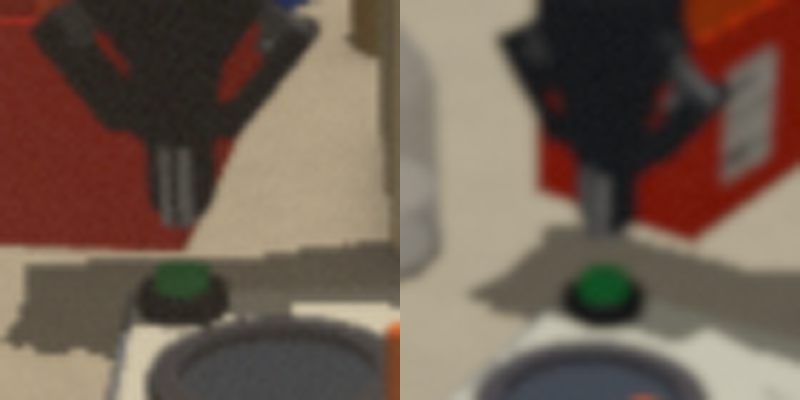

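Still a gap of about 6 px (≈15 mm) above the button. Going down further, stepwise.

>>> send_rows(motion=[0,0,0,0,0,0.003,1,0,0,0,0,0,0.006,1,0,0,0,0,0,0.008,1,0,0,0,0,0,0.008,1])

```text
clock: 9.02
ee_pos: [0.6167, 0.228, 0.0552]
eef_rot: [-0.0, 0.707, 0.707, -0.0]
force: [0.0, 0.2, -0.3]
finger_gap: -0.001
```

>>> send_rows(motion=[0,0,0,0,0,0.002,1,0,0,0,0,0,0.004,1,0,0,0,0,0,0.004,1])

```text
clock: 9.4
ee_pos: [0.6167, 0.228, 0.0522]
eef_rot: [-0.0, 0.707, 0.707, -0.0]
force: [0.7, -0.5, 0.0]
finger_gap: -0.001
```

```bash
python3 - <<'E'
from h import *
s=manip.read_state();print(s["ee_pos"],s["force"])
a=manip.capture("side")[:,:,::-1][130:200,205:275];b=manip.capture("scene")[:,:,::-1][120:190,235:305]
cv2.imwrite("pics/p9.png",np.hstack([cv2.resize(x,(400,400),interpolation=cv2.INTER_CUBIC) for x in (a,b)]))
E
```

```text
[0.61667243 0.22797412 0.05221319] [ 0.68922435 -0.47459902  0.0114674 ]
```

View pics/p9.png

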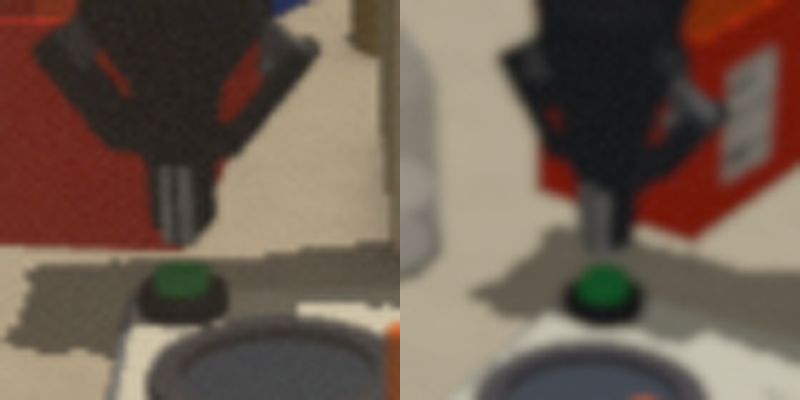

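Confirmed: no contact at TCP z 0.052, so the fingertips stand only slightly ahead of the TCP when shut. Continuing in small steps.

>>> send_rows(motion=[0,0,0,0,0,0.002,1,0,0,0,0,0,0.004,1,0,0,0,0,0,0.006,1,0,0,0,0,0,0.006,1])

```text
clock: 10.0
ee_pos: [0.6167, 0.228, 0.0477]
eef_rot: [-0.0, 0.707, 0.707, -0.0]
force: [-0.5, -0.4, -0.5]
finger_gap: -0.003
```

>>> send_rows(motion=[0,0,0,0,0,0.002,1,0,0,0,0,0,0.004,1,0,0,0,0,0,0.004,1])

```text
clock: 10.38
ee_pos: [0.6167, 0.228, 0.0447]
eef_rot: [-0.0, 0.707, 0.707, -0.0]
force: [0.4, -0.4, 0.6]
finger_gap: -0.003
```

>>> send_rows(motion=[0,0,0,0,0,0.002,1,0,0,0,0,0,0.003,1,0,0,0,0,0,0.003,1])

```text
clock: 10.75
ee_pos: [0.6167, 0.228, 0.0426]
eef_rot: [-0.0, 0.707, 0.707, -0.0]
force: [0.9, 0.0, 0.1]
finger_gap: -0.002
```

```bash
python3 - <<'E'
from h import *
s=manip.read_state();print(s["ee_pos"],s["force"])
a=manip.capture("side")[:,:,::-1][130:200,205:275];b=manip.capture("scene")[:,:,::-1][120:190,235:305]
cv2.imwrite("pics/p10.png",np.hstack([cv2.resize(x,(400,400),interpolation=cv2.INTER_CUBIC) for x in (a,b)]))
E
```

```text
[0.61670268 0.22798814 0.04255192] [0.94186502 0.04782799 0.11158203]
```

View pics/p10.png

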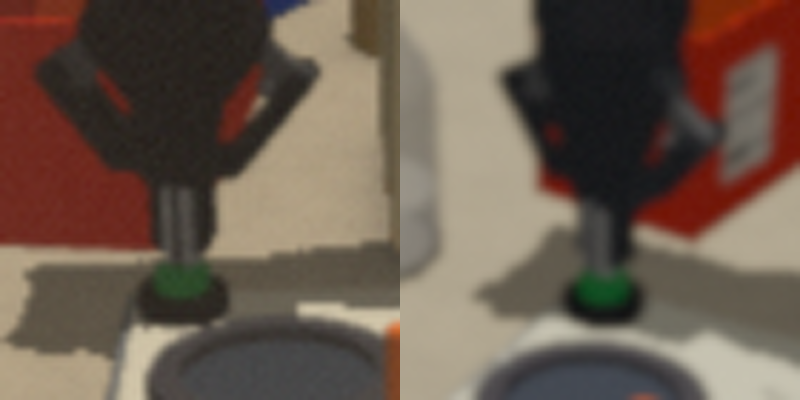

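Tips have about reached the button top. Continuing about 1.5–2 mm at a time and watching the force.

>>> send_rows(motion=[0,0,0,0,0,0.002,1,0,0,0,0,0,0.003,1,0,0,0,0,0,0.003,1])

```text
clock: 11.22
ee_pos: [0.6167, 0.228, 0.0403]
eef_rot: [-0.0, 0.707, 0.707, -0.0]
force: [0.3, -0.1, -0.7]
finger_gap: 0.002
```

>>> send_rows(motion=[0,0,0,0,0,0.002,1,0,0,0,0,0,0.003,1,0,0,0,0,0,0.003,1])

```text
clock: 11.6
ee_pos: [0.6168, 0.228, 0.0382]
eef_rot: [0.0, 0.707, 0.707, 0.0]
force: [0.5, -0.0, 1.0]
finger_gap: 0.003
```

>>> send_rows(motion=[0,0,0,0,0,0.002,1,0,0,0,0,0,0.003,1,0,0,0,0,0,0.003,1])

```text
clock: 11.98
ee_pos: [0.6168, 0.228, 0.0359]
eef_rot: [0.0, 0.707, 0.707, 0.0]
force: [-0.1, -0.1, 2.4]
finger_gap: -0.003
```

Contact has begun (2.4 N). On to full travel.

>>> send_rows(motion=[0,0,0,0,0,0.002,1,0,0,0,0,0,0.003,1,0,0,0,0,0,0.003,1])

```text
clock: 12.35
ee_pos: [0.6168, 0.228, 0.0336]
eef_rot: [0.0, 0.707, 0.707, 0.0]
force: [0.2, -1.0, 3.1]
finger_gap: 0.001
```

>>> send_rows(motion=[0,0,0,0,0,0.001,1,0,0,0,0,0,0.002,1,0,0,0,0,0,0.002,1])

```text
clock: 12.72
ee_pos: [0.6168, 0.228, 0.0327]
eef_rot: [0.0, 0.707, 0.707, 0.0]
force: [-1.1, -0.7, 7.1]
finger_gap: -0.002
```

```bash
python3 - <<'E'
from h import *
s=manip.read_state();print(s["ee_pos"],s["force"])
a=manip.capture("side")[:,:,::-1][130:200,205:275];b=manip.capture("scene")[:,:,::-1][120:190,235:305]
cv2.imwrite("pics/p11.png",np.hstack([cv2.resize(x,(400,400),interpolation=cv2.INTER_CUBIC) for x in (a,b)]))
E
```

```text
[0.61683328 0.22802399 0.03266363] [-1.13560282 -0.67273163  7.10628483]
```

View pics/p11.png

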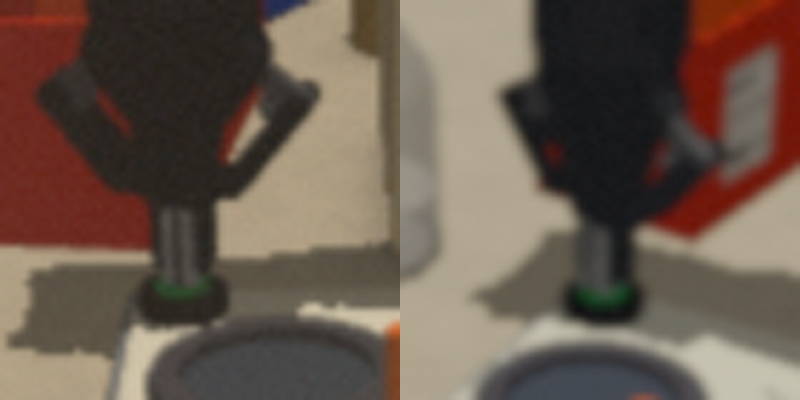

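Force rose steeply to 7.1 N and only a thin rim of green shows, so the button is bottomed. One more small step to be sure, then straight up, and the view over the scale for a last check.

>>> send_rows(motion=[0,0,0,0,0,0.001,1,0,0,0,0,0,0.001,1])

```text
clock: 13.08
ee_pos: [0.6169, 0.228, 0.0326]
eef_rot: [0.0, 0.707, 0.707, 0.0]
force: [-3.4, -0.4, 11.8]
finger_gap: -0.004
```

>>> send_rows(motion=[0,0,0,0,0,-0.01,1,0,0,0,0,0,-0.05,1,0,0,0,0,0,-0.12,1,0,0,0,0,0,-0.18,1,0,0,0,0,0,-0.25,1,0,0,0,0.05,-0.05,-0.25,1,0,0,0,0.1,-0.12,-0.25,1,0,0,0,0.1,-0.12,-0.25,1,0,0,0,0.1,-0.12,-0.25,1])

```text
clock: 14.2
ee_pos: [0.5266, 0.3031, 0.2189]
eef_rot: [0.0, 0.707, 0.707, -0.0]
force: [-0.0, -0.4, 0.9]
finger_gap: -0.002
```

```bash
python3 snap.py w12; python3 - <<'E'
from h import *
im=cv2.imread("pics/w12.png")
crop(im,180,300,80,170,6,"pics/w12a.png")
b=manip.capture("side")[:,:,::-1]; crop(b,205,345,165,265,5,"pics/s12.png")
E
```

```text
14.2 [0.5266 0.3031 0.2189] [ 1.000e-04  7.068e-01  7.074e-01 -0.000e+00] [-0.04 -0.4   0.92] -0.0017876113357634662 [ 0.38  0.36  0.15  1.36 -0.    1.95]
```

View pics/w12.png

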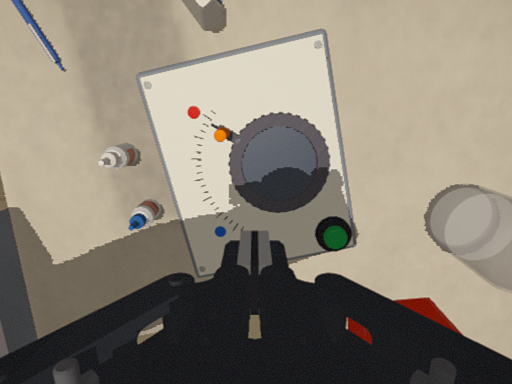

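View pics/w12a.png

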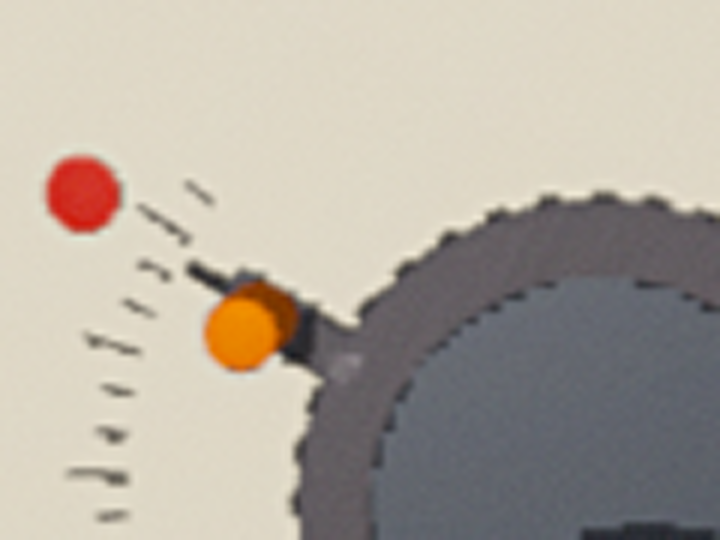

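View pics/s12.png

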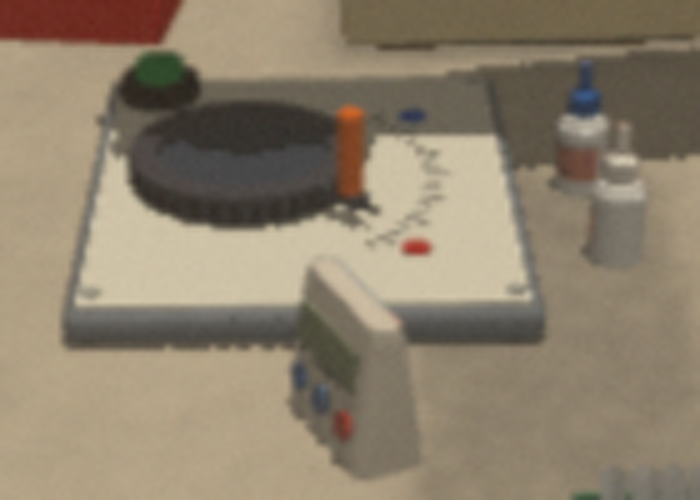

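The pictures show the button up again, timer and bottles at the same pixels as at the start, and the pointer still aimed at red. I'll measure once more and hand in.

```bash
python3 - <<'E'
from m import *
meas('w12',np.array([.5535,.3103]),[('red',(193.8,112.3),.0215),('tip',(211.7,124.5),.03),('post',(220.2,135.5),.075)])
print(manip.job_done())
E
```

```text
red [0.4617 0.3637 0.0215] 0.1062 -0.5265
tip [0.4815 0.3514 0.03  ] 0.0829 -0.519
post [0.495  0.3442 0.075 ] 0.0676 -0.5256
the job is handed in; nothing more can be done
None
```

The lever now points at the red dot, and the green button was pressed fully down and came back up. I handed the job in with the clock at about 14 s. It reports no verdict.

- **Pushing the post:** I pushed it with the closed fingers from its right side, in small steps. The forces read at the end of each step were at most about 2.5 N.
- **Pointer setting:** the last wrist-camera check put the pointer at -0.519 to -0.526 rad (world) and the red dot at -0.527 rad. That is under 1 mm off across the pointer. The two measurements made before the press agree.
- **Button:** the travel stopped with the force rising steeply to about 12 N. In the last side view the button is up again.
- **Timer and bottles:** they look unmoved in the side view. The arm ended clear above the stage, touching nothing.

Three readings disagreed with the given data or with each other:

- **Fingertips:** when shut they seemed to end roughly at the TCP, not 17 mm ahead of it. I therefore did the press by force and pictures.
- **Heights:** my two-view heights came out 2–3 mm low.
- **Ring axis:** its position from the plate corners scattered by 5–7 mm, so I used the fitted ring outline. The button position supports that within 2 mm.

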